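# Fit the bayonet filter canister to the respirator blower

### The job

Fit the bayonet filter canister (the one with the straight rib across its top) to the collar of the respirator blower unit: set its lugs into the collar's two gaps, push it down against the spring, turn it a quarter turn clockwise (seen from above) and let go, so that it springs up into its lock and stays there, upright. Work by feel and never load the collar with more than about 30 N. Leave the threaded canister, the polish tin and the idler wheel where they stand.

Things in the scene. Friction and masses are not known exactly. Their poses are not given: they have to be found in the camera images.
- canister_mid (a point): Middle of the drum of the bayonet filter canister (loose, upright, 0.11-0.22 kg), on its axis, 52 mm above its foot. Round drum 54 mm across, 50 mm high, to be gripped at any yaw, on a black spigot 38 mm across, 27 mm long, its foot chamfered 5 mm at 45 degrees; straight rib 46 x 6 x 4 mm across the top; 81 mm high in all. x: along the rib and the lugs; z: up.
- canister: The same canister, origin at the centre of its foot, same axes. Two lugs stick out of the spigot on opposite sides along +x and -x, below the rib's ends: tips 50 mm apart, 7 mm wide, from 7 to 13 mm above the foot.
- port_mouth (a point): Centre of the round mouth of the unit's port, level with the top of its aluminium collar, 72 mm above the bench; the unit's axes. Collar 64 mm across, 26 mm high, bore 41 mm; two opposite gaps in its lip (11 mm wide) take the lugs within about 0.08 rad. They lie along the unit's +y and -y, but the collar is clocked up to 0.62 rad either way: not measured, to be seen or felt.
- unit: Respirator blower, fixed: black case 115 x 190 x 46 mm on plywood, long side along y, case's middle at y = +30 mm. Origin on the bench below the port; z up. Canister's foot stops 7 mm below the mouth with its lugs on the lip; in the gaps it drops freely to 12 mm, onto the spring plate. Turning counterclockwise is always blocked; clockwise is free once the foot is over 21 mm below the mouth.
- plunger (a joint): Travel of the port's spring plate, m: 0 free (5 N to start, 0.8 N more per mm, damped: 1.3 N more per 10 mm/s), over 0.009 with the lugs below the lip, 0.013 at its hard stop (foot 25 mm below the mouth). 1.57 rad clockwise from the gaps (play 0.1 rad) lie the lugs' pockets, just before a solid stop; let go there and the spring lifts the canister 3 mm into the lock: 0.006, foot 18 mm below the mouth.
- spare: a shorter, wider threaded canister (62 mm across, 53 mm high, plain top, no lugs); bystander. Origin under its centre
- tin: steel polish tin, 60 mm across, 62 mm high; bystander. Origin under its centre
- wheel: aluminium grinder idler wheel lying flat, 68 mm across, 30 mm high; bystander. Origin under its centre
Mind the look-alikes: they are no part of the job. What is shaped like the canister but green or yellow is not meant.

How it is judged:
By the outcome, as a careful person would: the job done as asked, in the order asked, and still so for the second after the job is handed in, with the robot touching nothing.
It also fails if it takes over 72 s, if anything falls off the work surface, if the arm or the gripper's body presses on something with over 40 N, if the wrist force passes 120 N, or if a joint passes its speed limit or range.

### The arm

A 7-joint arm with a two-finger parallel gripper is mounted at the origin on the work surface. World frame = base frame: x ahead of the robot, y to its left, z up, the work surface at z = 0. Lengths are in m, angles in rad, forces in N, time in s.
With the tool pointing down it reaches from about 0.4 to 0.9 m from the base axis. Payload 5.5 kg.
Tool frame: the origin (TCP) lies between the finger pads; the fingertips stand 8 mm ahead of it and the grasp point (between the pads) lies 11 mm behind it; z points along the fingers, y is the direction in which the jaws open and shut (so a half turn about z gives the same grasp; the last joint's range is limited). The gripper opens to 85 mm and grips with 20 to 120 N. Pads are 22 mm wide; open, the fingers measure 114 mm over their backs; the gripper's body (76 mm by 85 mm) begins 54 mm behind the grasp point. The pads swing forward as they close: fully open they stand 13 mm farther back than shut.
Start: joints at [1.457, 0.501, -0.427, 1.55, 0.221, 1.138, -0.21], TCP at [0.239, -0.604, 0.239] pointing down, gripper open.
Joint ranges: [-2.88, 2.88], [-0.31, 2.03], [-1.54, 1.56], [0.2, 2.42], [-1.41, 4.55], [0.19, 2.02], [-2.57, 2.57]. Speed limits (rad/s): [2.57, 2.57, 3.14, 3.14, 3.14, 3.14, 3.14].

### API

Orientations are given as a rotation vector (axis times angle).
In Python, from station import arm gives the robot as it stands. The module is installed in compiled form; this text tells all that it offers.
- The arm moves only by the shell command python3 -m crank 'ROWS' [OPENING] [FORCE]. ROWS is JSON, a list of rows, each a list of 4 numbers: the shift along the tool's x, y, z in m, then the turn about the tool's z in degrees. In form: [[dx, dy, dz, twist], ...]. A call has 1 to 10 rows; each row is the pose to reach, as a shift and turn from the pose commanded when the call began, along the tool's axes at that moment; what a row does not reach only later rows make up. A row lasts 1/12 s, in which the tool goes at most 41.7 mm and 7.16 degrees, less where a joint would pass 70% of its speed; a pose out of reach is approached as far as the arm can. A call with a gripper value outside its range is refused whole. OPENING is the finger opening in m, from 0 to 0.0854, set as the call begins (- or left out, the last holds). The fingers move at their own pace and stop on an object; FORCE is the grip in N (left out, the last holds). Time passes only in rows, so rows that repeat a pose let the fingers close. It gives the time, the measured TCP pose, the force and the opening at its end, in the units of the state.
- arm.sense(): the state, without advancing time (a new reading comes with each control period).
- arm.snapshot(name): name is "scene" or "top" or "wrist"; returns a dict with "image" (420x560x3 uint8, red, green, blue), "range_z" (420x560 float32, m along the optical axis (not along the pixel's ray), 0 where there is no reading), "K" (3x3 intrinsics, pixels), "dist_coeffs" ([k1, k2, p1, p2, k3] as OpenCV has them; the pictures are not rectified), "rvec" (rotation vector, rad) and "tvec" (3), from world to camera coordinates, as OpenCV has them; the wrist camera has in their place "T_tool_cam" (4x4, takes a point from camera to tool coordinates, whose origin is the TCP and whose axes are the flange's). Camera axes: x right, y down, z forward; pixel columns grow to the right and rows downward; lengths in m; the calibration is good to about 2 mm. A picture is of the moment at which its call begins: read the wrist's pose just before it.
- arm.finish_job(): hands the job in, once; it reports no verdict.
The state is a dict: "time": time; "qpos": joint angles; "qvel": joint speeds; "tau": joint torques, N m; "eef_pos": TCP position; "tool_rot": TCP orientation; "force": force on the tool from outside, world axes, zero at the start; "wrist_torque": the same for the moment, N m; "width": finger opening in m.
Only numpy, scipy, OpenCV 4.12 (cv2) and the standard library are available. Lean on these libraries where they do the work, as an engineer would, in place of code of your own. Each camera call takes 0.05 s, during which the arm holds its last target. There are 200 camera calls.

## Working session

There is one attempt and no reset: what is moved stays moved. The work goes in short steps, Python scripts to look and compute and a shell command to move; the robot and the scene stay as the last step left them, time stands still between calls to the robot, and variables do not carry over. Pictures are saved under pics/ and viewed, about 8 in all and at most 12, crops included, and the job is handed in when it is done.

```bash
mkdir -p pics; cat > h.py <<'E'
import numpy as np,cv2,json
from station import arm
def snap(n):
    s=arm.sense(); d=arm.snapshot(n)
    if n=="wrist":
        R=cv2.Rodrigues(np.array(s["tool_rot"],float))[0]; T=np.eye(4);T[:3,:3]=R;T[:3,3]=s["eef_pos"]
        d["Twc"]=T@np.array(d["T_tool_cam"])
    else:
        R=cv2.Rodrigues(np.array(d["rvec"],float))[0];T=np.eye(4);T[:3,:3]=R.T;T[:3,3]=-R.T@np.array(d["tvec"]).ravel();d["Twc"]=T
    return d
def rays(d,px):
    p=cv2.undistortPoints(np.array(px,float).reshape(-1,1,2),np.array(d["K"]),np.array(d["dist_coeffs"])).reshape(-1,2)
    return np.c_[p,np.ones(len(p))]@d["Twc"][:3,:3].T
def onplane(d,px,z):
    r=rays(d,px);o=d["Twc"][:3,3];return o+r*((z-o[2])/r[:,2])[:,None]
def cloud(d):
    h,w=d["range_z"].shape;u,v=np.meshgrid(np.arange(w),np.arange(h))
    return (d["Twc"][:3,3]+rays(d,np.c_[u.ravel(),v.ravel()])*d["range_z"].ravel()[:,None]).reshape(h,w,3)
def save(n,im): cv2.imwrite("pics/"+n,cv2.cvtColor(im,cv2.COLOR_RGB2BGR))
E
python3 - <<'E'
from h import *
import pickle
print(arm.sense())
a=snap("scene");b=snap("top");pickle.dump((a,b),open("ab.pkl","wb"))
save("a.png",a["image"]);save("b.png",b["image"])
E
```

```text
{'time': 0.0, 'qpos': array([ 1.45719106,  0.50189434, -0.42677773,  1.55147524,  0.22079809,
        1.13826307, -0.21029318]), 'qvel': array([-9.97709829e-04, -3.56241641e-03, -5.11615718e-04, -1.14981185e-03,
        5.05364712e-05,  1.96815126e-03, -4.31842574e-04]), 'tau': array([ 1.85191449e-03, -5.69529462e+01, -5.81532508e+00, -2.80945265e+01,
        1.06485435e-02,  1.21264355e-02,  1.03351857e-05]), 'eef_pos': array([ 0.23887196, -0.60378018,  0.23821847]), 'tool_rot': array([-3.08405773e+00, -5.88104885e-01,  4.61906847e-04]), 'force': array([0.85883897, 0.00627   , 0.90585821]), 'wrist_torque': array([-0.0113151 ,  0.03405683, -0.0436897 ]), 'width': 0.08555576324405378}
```

```bash
ls
```

```text
ab.pkl
h.py
pics
```

View pics/b.png

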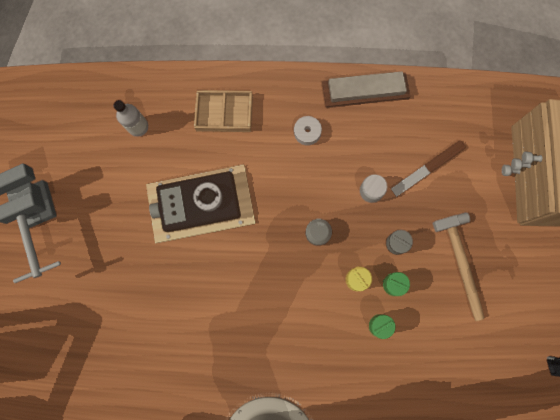

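View pics/a.png

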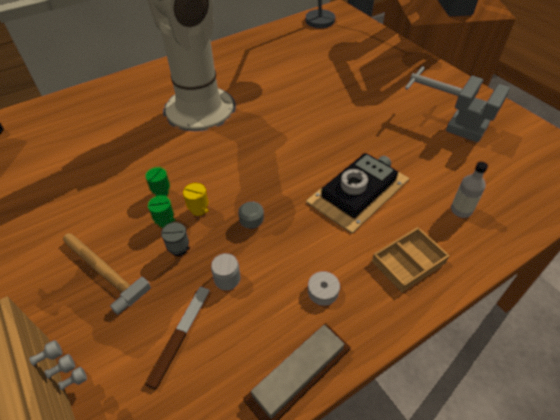

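The canister candidates in the top view are grey (400,242), with a line across its top, grey (319,232), plain and lower, and the green and yellow look-alikes at (397,284), (382,327) and (359,279). The ribbed grey one fits the description. Next I'll confirm that in an enlarged crop and measure.

```bash
python3 - <<'E'
from h import *
import pickle
a,b=pickle.load(open("ab.pkl","rb"))
c=lambda im,x,y,r:cv2.resize(im[y-r:y+r,x-r:x+r],(390,390),interpolation=cv2.INTER_CUBIC)
save("c.png",np.vstack([np.hstack([c(b["image"],400,242,24),c(b["image"],207,196,26)]),]))
for n,d,pts in(("top",b,[(400,242),(319,232),(207,196)]),("scene",a,[(176,238),(251,214),(355,181)])):
    P=cloud(d)
    for (u,v) in pts: print(n,u,v,P[v,u].round(3), np.nanmax(P[v-8:v+8,u-8:u+8,2]).round(3))
P=cloud(b)
for nm,box,zl,zh in(("can",(375,425,218,266),.070,.1),("collar",(180,235,170,222),.064,.085)):
    Q=P[box[2]:box[3],box[0]:box[1]].reshape(-1,3);Q=Q[(Q[:,2]>zl)&(Q[:,2]<zh)]
    e,r=cv2.minEnclosingCircle(Q[:,:2].astype(np.float32)*1000);print(nm,len(Q),Q.mean(0).round(4),np.round(e,1),r,np.median(Q[:,2]))
print(onplane(b,[(150,182),(248,166),(155,240),(254,222)],0.02).round(3))
print(onplane(b,[(157,187),(233,172),(163,232),(241,214)],0.046).round(3))
print(onplane(b,[(388,241),(412,243),(207,196)],0.08).round(3))
E
```

```text
top 400 242 [ 0.474 -0.289  0.076] 1.202
top 319 232 [ 0.495 -0.104  0.055] 0.059
top 207 196 [0.572 0.159 0.062] 0.077
scene 176 238 [ 0.496 -0.29   0.076] 0.085
scene 251 214 [ 0.514 -0.109  0.055] 0.861
scene 355 181 [0.573 0.163 0.06 ] 0.861
can 445 [ 0.4761 -0.2886  0.079 ] [ 476.6 -289.5] 27.733333587646484 0.07901566795188164
collar 342 [0.5688 0.1571 0.0724] [569.4 158.2] 32.112892150878906 0.07264304651080167
[[0.612 0.312 0.02 ]
 [0.657 0.07  0.02 ]
 [0.469 0.289 0.02 ]
 [0.519 0.05  0.02 ]]
[[0.594 0.286 0.046]
 [0.634 0.103 0.046]
 [0.486 0.263 0.046]
 [0.534 0.079 0.046]]
[[ 0.475 -0.26   0.08 ]
 [ 0.472 -0.316  0.08 ]
 [ 0.568  0.156  0.08 ]]
```

View pics/c.png

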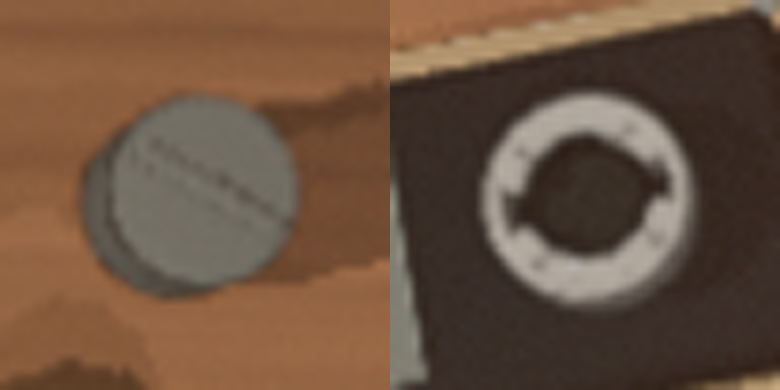

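The crop confirms it: the left part shows the grey drum with the straight rib, at crop pixels (150,145) to (290,225). The right part shows the collar with gaps at about (515,212) and (660,180), nearly along the unit's y. Next I'll look from near.

```bash
cat >> h.py <<'E'
def todelta(p):
    s=arm.sense();R=cv2.Rodrigues(np.array(s["tool_rot"],float))[0];return (R.T@(np.array(p)-s["eef_pos"])).round(4)
def yaw():  # world angle of tool x, tool y
    R=cv2.Rodrigues(np.array(arm.sense()["tool_rot"],float))[0];return np.degrees([np.arctan2(R[1,0],R[0,0]),np.arctan2(R[1,1],R[0,1])]).round(2)
E
python3 -c "
from h import *
print(todelta([.476,-.289,.25]),yaw());print(np.round(arm.snapshot('wrist')['T_tool_cam'],3))"
```

```text
[ 0.3363 -0.2055 -0.0113] [ 21.59 -68.41]
[[ 0.    -0.963 -0.27   0.067]
 [ 1.    -0.     0.    -0.   ]
 [-0.    -0.27   0.963 -0.134]
 [ 0.     0.     0.     1.   ]]
```

```bash
python3 -m crank '[[0.034,-0.021,-0.011,0],[0.067,-0.041,-0.011,0],[0.101,-0.062,-0.011,0],[0.134,-0.082,-0.011,0],[0.168,-0.103,-0.011,0],[0.202,-0.123,-0.011,0],[0.235,-0.144,-0.011,0],[0.269,-0.164,-0.011,0],[0.303,-0.185,-0.011,0],[0.336,-0.205,-0.011,0]]' 0.0854 30
python3 -m crank '[[0,0,0,0],[0,0,0,0],[0,0,0,0]]'
python3 - <<'E'
from h import *
import pickle
d=snap("wrist");pickle.dump(d,open("w1.pkl","wb"));save("w1.png",d["image"])
P=cloud(d);Q=P.reshape(-1,3);m=(Q[:,2]>.070)&(Q[:,2]<.1)&(np.hypot(Q[:,0]-.476,Q[:,1]+.289)<.04);Q=Q[m]
e,r=cv2.minEnclosingCircle(Q[:,:2].astype(np.float32)*1000);print(len(Q),Q.mean(0),e,r)
h=Q[:,2];z0=np.median(h);print(z0,np.percentile(h,[1,50,90,99]))
R=Q[h>z0+.002][:,:2];c=R.mean(0);w,v=np.linalg.eigh(np.cov((R-c).T));print(len(R),c,np.sqrt(w)*1000,np.degrees(np.arctan2(v[1,1],v[0,1]))%180)
E
```

```text
time: 0.98
eef_pos: [0.477, -0.2882, 0.2503]
tool_rot: [3.086, 0.589, -0.0]
force: [0.6, 0.5, -0.0]
width: 0.0851
time: 1.23
eef_pos: [0.4759, -0.2902, 0.25]
tool_rot: [3.086, 0.59, -0.001]
force: [0.2, 0.8, 0.0]
width: 0.0855
2798 [ 0.4757335  -0.28932374  0.07697892] (474.36614990234375, -290.0794982910156) 27.521394729614258
0.07673732492897326 [0.0722319  0.07673732 0.07996365 0.08160562]
348 [ 0.47476157 -0.28943779] [ 1.8810078  13.22405039] 60.54068786636273
```

View pics/w1.png

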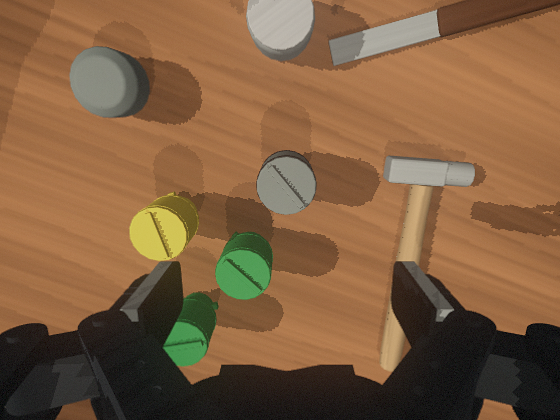

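The wrist view shows the canister at (286,182) with its rib running diagonally, and free space left and right of it for the fingers. I'll descend and grip.

```bash
python3 -m crank '[[0,-0.001,0.025,0],[0,-0.001,0.06,0],[0,-0.001,0.095,0],[0,-0.001,0.13,0],[0,-0.001,0.16,0],[0,-0.001,0.18,0],[0,-0.001,0.195,0],[0,-0.001,0.205,0],[0,-0.001,0.209,0],[0,-0.001,0.209,0]]' 0.0854 60
python3 -m crank '[[0,0,0,0],[0,0,0,0],[0,0,0,0],[0,0,0,0],[0,0,0,0],[0,0,0,0],[0,0,0,0],[0,0,0,0]]' 0.045 60
```

```text
time: 2.12
eef_pos: [0.4748, -0.29, 0.0406]
tool_rot: [-3.086, -0.586, 0.002]
force: [0.1, 0.1, -0.3]
width: 0.0858
time: 2.78
eef_pos: [0.4768, -0.2899, 0.0429]
tool_rot: [3.084, 0.588, 0.002]
force: [-0.5, 0.2, 6.6]
width: 0.0529
```

```bash
python3 -m crank '[[0,0,-0.01,0],[0,0,-0.03,0],[0,0,-0.06,0],[0,0,-0.09,0],[0,0,-0.12,0],[0,0,-0.15,0],[0,0,-0.17,0]]'
python3 -m crank '[[0.018,-0.032,0,-5],[0.037,-0.064,0,-10],[0.055,-0.097,0,-15],[0.074,-0.129,0,-20],[0.092,-0.161,0,-25],[0.11,-0.193,0,-30],[0.129,-0.225,0,-35],[0.147,-0.258,0,-40],[0.166,-0.29,0,-42],[0.184,-0.322,0,-42]]'
python3 -m crank '[[0,0,0,0],[0,0,0,0],[0,0,0,0],[0,0,0,0]]'
cat > w.py <<'E'
from h import *
import sys,pickle
s=arm.sense();print(s["time"],s["qpos"].round(2),s["force"].round(1),s["wrist_torque"].round(2),yaw(),s["eef_pos"].round(4))
d=snap("wrist");pickle.dump(d,open(sys.argv[1]+".pkl","wb"));save(sys.argv[1]+".png",d["image"])
P=cloud(d);Q=P.reshape(-1,3);m=(Q[:,2]>.065)&(Q[:,2]<.08)&(np.hypot(Q[:,0]-.569,Q[:,1]-.158)<.04);Q=Q[m]
e,r=cv2.minEnclosingCircle(Q[:,:2].astype(np.float32)*1000);print(len(Q),Q.mean(0),e,r)
# circle fit on outer boundary, gaps: bins by angle of the inner radius
c=np.array(e)/1000
v=Q[:,:2]-c;a=np.degrees(np.arctan2(v[:,1],v[:,0]))%360;rr=np.hypot(*v.T)
print([(k,round(rr[(a>=k)&(a<k+6)].min()*1000,1)) for k in range(0,360,6) if ((a>=k)&(a<k+6)).any()])
E
python3 w.py w2
```

```text
time: 3.37
eef_pos: [0.4767, -0.2893, 0.215]
tool_rot: [3.083, 0.589, 0.004]
force: [1.1, 0.2, -2.1]
width: 0.0524
time: 4.2
eef_pos: [0.5282, 0.0795, 0.212]
tool_rot: [2.668, 1.658, 0.0]
force: [0.7, -1.0, -0.7]
width: 0.0526
time: 4.53
eef_pos: [0.5282, 0.0763, 0.2113]
tool_rot: [2.671, 1.652, -0.002]
force: [-0.3, -0.5, -0.9]
width: 0.0525
4.5333 [ 0.48  0.41 -0.84  1.86  0.36  1.03 -0.97] [-0.3 -0.5 -0.9] [-0.04  0.01  0.02] [ 63.48 -26.52] [0.5282 0.0763 0.2113]
3349 [0.56986409 0.15966373 0.07129708] (569.3492431640625, 158.0793914794922) 32.00473403930664
[(0, np.float64(20.3)), (6, np.float64(20.1)), (12, np.float64(20.0)), (18, np.float64(20.1)), (24, np.float64(20.5)), (30, np.float64(20.2)), (36, np.float64(20.1)), (42, np.float64(20.1)), (48, np.float64(20.1)), (54, np.float64(20.4)), (60, np.float64(20.2)), (66, np.float64(20.2)), (72, np.float64(20.1)), (78, np.float64(20.1)), (84, np.float64(20.6)), (90, np.float64(26.5)), (96, np.float64(26.5)), (102, np.float64(26.6)), (108, np.float64(26.5)), (114, np.float64(26.4)), (120, np.float64(20.9)), (126, np.float64(20.6)),
[... 250 characters left out ...]
 (192, np.float64(20.8)), (198, np.float64(21.2)), (204, np.float64(21.3)), (210, np.float64(21.0)), (216, np.float64(20.7)), (222, np.float64(20.9)), (228, np.float64(21.0)), (234, np.float64(21.5)), (240, np.float64(21.4)), (246, np.float64(20.7)), (252, np.float64(20.6)), (258, np.float64(20.8)), (264, np.float64(21.2)), (270, np.float64(26.6)), (276, np.float64(26.7)), (282, np.float64(26.8)), (288, np.float64(26.5)), (294, np.float64(21.0)), (300, np.float64(20.5)), (306, np.float64(20.3)), (312, np.float64(20.2)), (318, np.float64(20.4)), (324, np.float64(20.7)), (330, np.float64(20.4)), (336, np.float64(20.1)), (342, np.float64(20.1)), (348, np.float64(20.1)), (354, np.float64(20.5))]
```

View pics/w2.png

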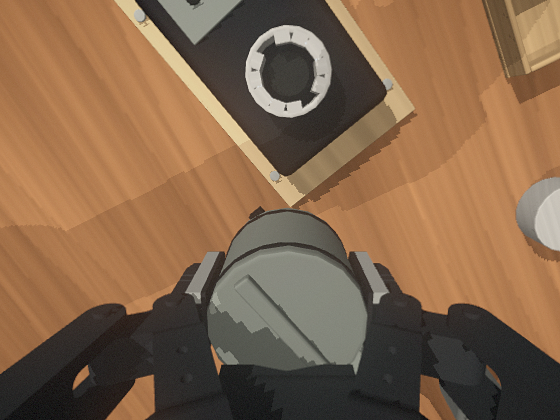

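```bash
python3 - <<'E'
from h import *
import pickle
from scipy.optimize import least_squares
d=pickle.load(open("w2.pkl","rb"));P=cloud(d);Q=P.reshape(-1,3)
C=Q[(Q[:,2]>.066)&(Q[:,2]<.08)&(np.hypot(Q[:,0]-.569,Q[:,1]-.158)<.04)]
c=np.array([.569,.158])
for i in range(3):
    v=C[:,:2]-c;a=np.degrees(np.arctan2(v[:,1],v[:,0]))%360;r=np.hypot(*v.T)
    pi=[];po=[]
    for k in range(0,360,5):
        m=np.where((a>=k)&(a<k+5))[0]
        po.append(C[m[r[m].argmax()],:2])
        if r[m].min()<.024: pi.append(C[m[r[m].argmin()],:2])
    f=lambda p:np.r_[np.hypot(*(np.array(pi)-p[:2]).T)-p[2],np.hypot(*(np.array(po)-p[:2]).T)-p[3]]
    s=least_squares(f,[*c,.02,.032],loss="soft_l1",f_scale=.0005);c=s.x[:2]
print(s.x.round(4))
v=C[:,:2]-c;a=np.degrees(np.arctan2(v[:,1],v[:,0]))%180;r=np.hypot(*v.T);full=np.degrees(np.arctan2(v[:,1],v[:,0]))%360
for lo in(70,250):
    g=np.sort(full[(r>.0215)&(r<.0245)&(full>lo)&(full<lo+70)]);i=np.diff(g).argmax();print("gap",g[i],g[i+1],(g[i]+g[i+1])/2)
T=Q[(Q[:,2]>.235)&(Q[:,2]<.262)&(np.hypot(Q[:,0]-.5282,Q[:,1]-.0763)<.04)]
z0=np.median(T[:,2]);print(len(T),z0,np.percentile(T[:,2],[1,25,75,99]))
R=T[(T[:,2]>z0+.002)][:,:2];q=R.mean(0);w,V=np.linalg.eigh(np.cov((R-q).T));print(len(R),q,np.sqrt(w),np.degrees(np.arctan2(V[1,1],V[0,1]))%180)
n=V[:,0];print("rib line offset from tcp",(q-[.5282,.0763])@n,n)
print(todelta([*c,.212]))
E
```

```text
[0.569  0.1581 0.0207 0.0315]
gap 88.83237065859412 120.7979948286394 104.81518274361676
gap 268.2381623298208 299.702460255074 283.9703112924474
21205 0.24520828435890063 [0.23590111 0.24459595 0.24630308 0.26088398]
4910 [0.53267069 0.08136974] [0.0073938  0.02554282] 150.20615841010556
rib line offset from tcp -0.0066210167739813785 [-0.49688069 -0.86781887]
[ 0.0916 -0.0003 -0.0008]
```

```bash
python3 - <<'E'
from h import *
import pickle
d=pickle.load(open("w2.pkl","rb"))
P=cloud(d)[270:375,205:370];z=P[...,2]
m=(z>.2475)&(z<.2545)&(np.hypot(P[...,0]-.5282,P[...,1]-.0763)<.026)
m=cv2.morphologyEx(m.astype(np.uint8),cv2.MORPH_OPEN,np.ones((3,3)))
n,l,st,_=cv2.connectedComponentsWithStats(m);print(st)
k=1+st[1:,4].argmax();R=P[l==k][:,:2];q=R.mean(0);w,V=np.linalg.eigh(np.cov((R-q).T));print(q,np.sqrt(w),np.degrees(np.arctan2(V[1,1],V[0,1]))%180,(q-[.5282,.0763])@V[:,0],V[:,0])
for a,b in (((236,283),(312,364)),((251,277),(328,362)),((241,280),(318,361))):
    A,B=onplane(d,[a,b],.2513)[:,:2];t=B-A;print(np.degrees(np.arctan2(t[1],t[0]))%180)
t=P[(z>.2435)&(z<.2475)]; t=t[np.hypot(t[:,0]-.5282,t[:,1]-.0763)<.035]
y=(t[:,:2]-[.5282,.0763])@np.array([[.4465,.8948],[.8948,-.4465]]).T; print("drum top extents in tool x,y",np.percentile(y,[.5,99.5],axis=0))
E
```

```text
[[    0     0   165   105 15279]
 [   29     7    93    89  2046]]
[0.52613313 0.08008279] [0.00171149 0.01112677] 102.82281432046197 0.0011757803548792592 [-0.97506106 -0.22193677]
102.47961919091347
102.00435861195682
103.06720778777165
drum top extents in tool x,y [[-0.01729137 -0.02718023]
 [ 0.01861296  0.02546706]]
```

```bash
python3 -m crank '[[0.025,0,0,-1.8],[0.055,0,0,-1.8],[0.08,0,0,-1.8],[0.092,0,0,-1.8],[0.092,0,0.025,-1.8],[0.092,0,0.05,-1.8],[0.092,0,0.07,-1.8],[0.092,0,0.081,-1.8],[0.092,0,0.081,-1.8],[0.092,0,0.081,-1.8]]'
python3 -c "
from h import *
print(todelta([.569,.1581,.115]),yaw(),arm.sense()['wrist_torque'])"
```

```text
time: 5.42
eef_pos: [0.5693, 0.1594, 0.1303]
tool_rot: [-2.645, -1.695, 0.001]
force: [0.1, -0.4, -0.3]
width: 0.0526
[-0.0013  0.0002  0.0153] [ 65.32 -24.68] [ 0.01729481 -0.0332666   0.00814107]
```

Now I'll go down in small steps by feel.

```bash
python3 -m crank '[[-0.0005,0,0.005,0],[-0.0005,0,0.01,0],[-0.0005,0,0.013,0],[-0.0005,0,0.016,0],[-0.0005,0,0.018,0],[-0.0005,0,0.018,0]]'
python3 -m crank '[[0,0,0.001,0],[0,0,0.002,0],[0,0,0.003,0],[0,0,0.004,0],[0,0,0.004,0]]'
```

```text
time: 5.92
eef_pos: [0.5689, 0.1598, 0.112]
tool_rot: [-2.644, -1.697, 0.001]
force: [-0.0, 0.5, -1.4]
width: 0.0523
time: 6.33
eef_pos: [0.5695, 0.1598, 0.1083]
tool_rot: [2.644, 1.697, 0.001]
force: [0.9, 0.1, -0.7]
width: 0.0526
```

```bash
python3 -m crank '[[-0.0005,0,0.001,0],[-0.0005,0,0.002,0],[-0.0005,0,0.003,0],[-0.0005,0,0.003,0]]'
python3 -m crank '[[0,0,0.001,0],[0,0,0.002,0],[0,0,0.003,0],[0,0,0.003,0]]'
```

```text
time: 6.67
eef_pos: [0.5694, 0.1595, 0.1054]
tool_rot: [2.644, 1.697, 0.001]
force: [2.6, 1.0, -1.1]
width: 0.0525
time: 7.0
eef_pos: [0.5694, 0.1595, 0.1027]
tool_rot: [2.643, 1.697, 0.001]
force: [2.5, 0.3, 2.0]
width: 0.0523
```

```bash
python3 -m crank '[[0,0.0005,0.001,0],[0,0.0005,0.002,0],[0,0.0005,0.003,0],[0,0.0005,0.004,0],[0,0.0005,0.005,0],[0,0.0005,0.005,0]]'
python3 -m crank '[[0,0,0.001,0],[0,0,0.002,0],[0,0,0.003,0],[0,0,0.004,0],[0,0,0.005,0],[0,0,0.005,0]]'
```

```text
time: 7.5
eef_pos: [0.5695, 0.1596, 0.0981]
tool_rot: [2.643, 1.697, 0.001]
force: [-1.0, -0.2, 8.4]
width: 0.0524
time: 8.0
eef_pos: [0.5695, 0.1596, 0.0936]
tool_rot: [2.643, 1.697, 0.001]
force: [-1.2, -0.9, 10.2]
width: 0.0525
```

```bash
python3 -m crank '[[0,0,0.001,0],[0,0,0.002,0],[0,0,0.0025,0],[0,0,0.0025,0],[0,0,0.0025,0]]'
```

```text
time: 8.42
eef_pos: [0.5695, 0.1596, 0.0913]
tool_rot: [2.643, 1.697, 0.001]
force: [-2.1, -1.4, 13.1]
width: 0.0526
```

```bash
python3 -m crank '[[0,0,0,2],[0,0,0,5],[0,0,0,8],[0,0,0,11],[0,0,0,14],[0,0,0,14]]'; python3 -c "
from h import *
s=arm.sense();print(s['wrist_torque'],yaw(),s['qpos'])"
```

```text
time: 8.92
eef_pos: [0.5705, 0.1602, 0.0918]
tool_rot: [2.832, 1.359, 0.004]
force: [0.7, -0.5, 11.7]
width: 0.0527
[-0.08365434  0.05277042 -0.07752275] [ 51.26 -38.74] [ 0.18215774  0.64577232 -0.67099046  1.80505751  0.51290318  0.868773
 -1.40670062]
```

```bash
python3 -m crank '[[0,0,0.0005,4],[0,0,0.0005,8],[0,0,0.0005,12],[0,0,0.0005,16],[0,0,0.0005,20],[0,0,0.0005,24],[0,0,0.0005,28],[0,0,0.0005,30],[0,0,0.0005,30]]'; python3 -c "
from h import *
s=arm.sense();print(s['wrist_torque'],yaw())"
python3 -m crank '[[0,0,0,4],[0,0,0,8],[0,0,0,12],[0,0,0,16],[0,0,0,20],[0,0,0,24],[0,0,0,28],[0,0,0,30],[0,0,0,30]]'; python3 -c "
from h import *
s=arm.sense();print(s['wrist_torque'],yaw())"
```

```text
time: 9.67
eef_pos: [0.5711, 0.1602, 0.0915]
tool_rot: [-3.087, -0.581, -0.006]
force: [1.1, 0.2, 11.5]
width: 0.0526
[-0.18763068 -0.08787754  0.03280238] [ 21.3 -68.7]
time: 10.42
eef_pos: [0.571, 0.1598, 0.0915]
tool_rot: [-3.132, 0.239, -0.006]
force: [0.4, -1.2, 12.0]
width: 0.0527
[-0.32538762 -0.00259979 -0.02008761] [ -8.72 -98.72]
```

```bash
python3 -m crank '[[0,0,0,3],[0,0,0,6],[0,0,0,9],[0,0,0,12],[0,0,0,14],[0,0,0,14]]'; python3 -c "
from h import *
s=arm.sense();print(s['wrist_torque'],yaw())"
python3 -m crank '[[0,0,0,1],[0,0,0,2],[0,0,0,2],[0,0,0,2]]'; python3 -c "
from h import *
s=arm.sense();print(s['wrist_torque'],yaw())"
```

```text
time: 10.92
eef_pos: [0.571, 0.1597, 0.0914]
tool_rot: [-3.079, 0.618, -0.005]
force: [0.3, -1.2, 12.1]
width: 0.0526
[-0.26944838 -0.04469397 -0.02794478] [ -22.71 -112.71]
time: 11.25
eef_pos: [0.5709, 0.1597, 0.0914]
tool_rot: [-3.068, 0.669, -0.005]
force: [-0.2, -0.3, 12.9]
width: 0.0525
[-0.2774947   0.02804979 -0.0689509 ] [ -24.61 -114.61]
```

```bash
for i in 1 2; do python3 -m crank '[[0,0,0,1],[0,0,0,2],[0,0,0,2],[0,0,0,2]]'; python3 -c "
from h import *
s=arm.sense();print(s['wrist_torque'],yaw())"; done
```

```text
time: 11.58
eef_pos: [0.5709, 0.1596, 0.0914]
tool_rot: [-3.056, 0.723, -0.005]
force: [0.5, -1.5, 11.2]
width: 0.0526
[-0.33082407 -0.03627335  0.02374753] [ -26.61 -116.61]
time: 11.92
eef_pos: [0.5709, 0.1592, 0.0914]
tool_rot: [-3.044, 0.776, -0.005]
force: [0.8, -2.3, 12.5]
width: 0.0527
[-0.53409819  0.01784058  0.04237527] [ -28.62 -118.62]
```

```bash
python3 -m crank '[[0,0,0,1],[0,0,0,2],[0,0,0,2],[0,0,0,2]]'; python3 -c "
from h import *
s=arm.sense();print(s['wrist_torque'],yaw())"
```

```text
time: 12.25
eef_pos: [0.5709, 0.1585, 0.0913]
tool_rot: [3.03, -0.83, 0.005]
force: [0.1, -2.5, 13.1]
width: 0.0526
[-0.74559452  0.01573869  0.13185004] [ -30.63 -120.63]
```

The stop is felt at about 94–95°. I'll back off a little, let the spring lift the canister, and check for the lock.

```bash
python3 -m crank '[[0,0,0,-1],[0,0,0,-3],[0,0,0,-3],[0,0,-0.001,-3],[0,0,-0.002,-3],[0,0,-0.003,-3],[0,0,-0.004,-3],[0,0,-0.004,-3]]'; python3 -c "
from h import *
s=arm.sense();print(s['wrist_torque'],yaw())"
python3 -m crank '[[0,0,-0.001,0],[0,0,-0.001,0]]'
```

```text
time: 12.92
eef_pos: [0.5708, 0.1589, 0.095]
tool_rot: [-3.05, 0.75, -0.004]
force: [0.5, -2.1, 9.3]
width: 0.0524
[-0.57113522 -0.14118796 -0.06812501] [ -27.64 -117.64]
time: 13.08
eef_pos: [0.5708, 0.1589, 0.0959]
tool_rot: [-3.05, 0.75, -0.004]
force: [1.2, -1.7, 9.9]
width: 0.0526
```

```bash
python3 -m crank '[[0,0,-0.001,0],[0,0,-0.001,0]]'; python3 -m crank '[[0,0,-0.001,0],[0,0,-0.001,0]]';python3 -c "
from h import *
s=arm.sense();print(s['wrist_torque'],yaw())"
```

```text
time: 13.25
eef_pos: [0.5708, 0.1589, 0.0967]
tool_rot: [-3.05, 0.75, -0.004]
force: [1.6, -1.2, 7.2]
width: 0.0527
time: 13.42
eef_pos: [0.5707, 0.1589, 0.0968]
tool_rot: [-3.05, 0.75, -0.004]
force: [4.8, -0.5, 1.6]
width: 0.0525
[-0.31482979 -0.9564813  -0.00477828] [ -27.64 -117.64]
```

The rise stopped at a foot depth of about 18 mm and the spring load went onto the lock. I'll relax slightly, test the yaw gently, then let go.

```bash
python3 -m crank '[[0,0,0.0006,0],[0,0,0.0006,0],[0,0,0.0006,-2],[0,0,0.0006,-4],[0,0,0.0006,-5],[0,0,0.0006,-5]]';python3 -c "
from h import *
s=arm.sense();print(s['wrist_torque'],yaw())"
python3 -m crank '[[0,0,0,2],[0,0,0,4],[0,0,0,4]]';python3 -c "
from h import *
s=arm.sense();print(s['wrist_torque'],yaw())"
```

```text
time: 13.92
eef_pos: [0.5702, 0.1593, 0.0967]
tool_rot: [-3.08, 0.615, -0.002]
force: [1.7, -0.5, 8.7]
width: 0.0527
[-0.31073179 -0.48029998 -0.0670822 ] [ -22.58 -112.58]
time: 14.17
eef_pos: [0.5699, 0.1593, 0.0967]
tool_rot: [-3.056, 0.726, -0.002]
force: [1.3, -2.3, 7.5]
width: 0.0527
[-0.37590364 -0.31127579 -0.02469315] [ -26.72 -116.72]
```

```bash
python3 -m crank '[[0,0,0,-1],[0,0,0,-1],[0,0,0,-1],[0,0,0,-1]]' 0.062; python3 -m crank '[[0,0,0,0],[0,0,0,0],[0,0,0,0],[0,0,0,0],[0,0,0,0]]' 0.0854
python3 -m crank '[[0,0,-0.01,0],[0,0,-0.03,0],[0,0,-0.06,0],[0,0,-0.1,0],[-0.03,0,-0.13,0],[-0.06,0,-0.13,0],[-0.06,0,-0.13,0],[-0.06,0,-0.13,0],[-0.06,0,-0.13,0]]'
python3 - <<'E'
from h import *
d=snap("wrist");t=snap("top");s=snap("scene")
c=cv2.resize(t["image"][160:235,150:270],(480,300),interpolation=cv2.INTER_CUBIC);c2=cv2.resize(s["image"][130:230,295:425],(320,246),interpolation=cv2.INTER_CUBIC)
im=np.zeros((546,800,3),np.uint8);im[:300,:480]=c;im[:246,480:]=c2;im[300:,:328]=cv2.resize(d["image"],(328,246));save("end.png",im)
for n,x in(("wrist",d),("top",t)):
    P=cloud(x);Q=P.reshape(-1,3);Q=Q[(Q[:,2]>.11)&(Q[:,2]<.16)&(np.hypot(Q[:,0]-.569,Q[:,1]-.158)<.035)]
    T=Q[Q[:,2]>.125];z0=np.median(T[:,2]);D=T[abs(T[:,2]-z0)<.002]
    A=np.c_[D[:,:2]-D[:,:2].mean(0),np.ones(len(D))];co=np.linalg.lstsq(A,D[:,2],rcond=None)[0]
    R=T[T[:,2]>z0+.0025][:,:2];v=np.linalg.eigh(np.cov((R-R.mean(0)).T))[1]
    print(n,len(T),"top z",z0,"slope",co[:2].round(3),"ctr",np.round(cv2.minEnclosingCircle(T[:,:2].astype(np.float32)*1000),1) if 0 else T.mean(0).round(4),"rib",np.degrees(np.arctan2(v[1,1],v[0,1]))%180,len(R))
E
```

```text
time: 14.5
eef_pos: [0.5682, 0.1593, 0.0949]
tool_rot: [3.063, -0.696, -0.003]
force: [-0.6, -0.5, -0.2]
width: 0.0621
time: 14.92
eef_pos: [0.5694, 0.1592, 0.0957]
tool_rot: [3.063, -0.696, -0.0]
force: [-0.1, -0.5, -0.6]
width: 0.0858
time: 15.67
eef_pos: [0.5156, 0.1848, 0.2263]
tool_rot: [3.064, -0.696, 0.002]
force: [1.0, -0.2, 0.6]
width: 0.0852
wrist 5735 top z 0.13090181227920492 slope [0.002 0.002] ctr [0.5689 0.1591 0.1312] rib 12.450853771041551 690
top 455 top z 0.13260721971182288 slope [0.004 0.013] ctr [0.5679 0.1585 0.1327] rib 12.35267414527479 70
```

View pics/end.png

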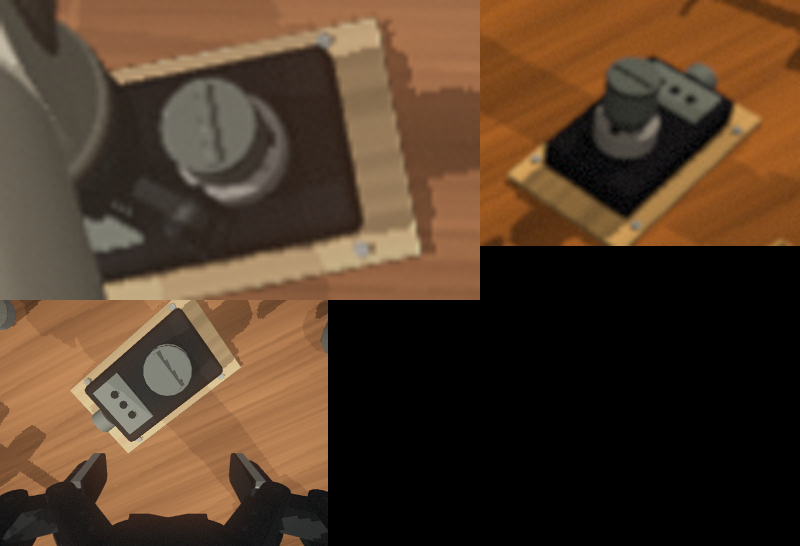

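The picture shows the canister upright in the collar, at (208,125) in the top crop. Its rib has turned a quarter from the gaps and the gripper is clear. The drum top is at z = 0.131, so the foot is about 18 mm below the mouth, which is the locked depth.

```bash
python3 -c "
from h import *
print(arm.finish_job())"
```

```text
the job is handed in; nothing more can be done
None
```

The bayonet canister is fitted and locked in the blower's collar. I handed the job in at about 16 s on the robot's clock, out of the 72 s allowed.

I gripped the grey ribbed canister, set its lugs into the gaps (seen at about 104° in the world frame) and pushed it down slowly. I then turned it clockwise until I felt the stop at about 94–95°, backed off, let the spring lift it, and released it. The highest force reading I saw was about 13 N.

**Last checks:**
- **Depth:** the drum top is at z = 0.131 m, so the foot is about 18 mm below the mouth, which is the lock depth.
- **Lock:** before release, the rise stopped at that depth and the spring load came off the gripper.
- **Upright:** the top is level, with a slope of about 0.002 in the wrist camera. The coarser top camera gave up to 0.013.
- **Turn:** the rib is at 12.4° in both cameras, about 92° clockwise of the gaps.
- **Robot:** the gripper is open and clear of the canister.

**Unclear or not checked:**
- **Yaw test:** a gentle turn of 5° back in the lock met no clear resistance, so that test confirmed nothing. The canister may have slipped in the fingers or moved within its play.
- **Bystanders:** I did not measure the threaded canister, the tin or the wheel again at the end. The arm passed clear of them, and the only contact felt was at the gripped canister and the collar.

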